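Hang three square pans nested on one hook, largest first

ROBOT

A 6-joint arm with a two-finger parallel gripper is mounted at the origin on a cart in front of the work surface, level with it; the furniture and walls round the work are solid. World frame = base frame: x ahead of the robot, y to its left, z up, the work surface at z = 0. Lengths are in m, angles in degrees, forces in N, time in s.
With the tool pointing down it reaches from about 0.425 to 0.925 m from the base axis. Payload 12.5 kg.
Tool frame: the origin (TCP) lies at the very end of the fingers, on their centre line; the grasp point (between the pads) lies 19 mm behind it; z points along the fingers, y is the line along which they close (so a half turn about z gives the same grasp; the last joint's range is limited). The gripper opens to 85 mm and grips with 20 to 120 N. Pads are 22 mm wide; open, the fingers measure 114 mm over their backs; the gripper's body (76 mm by 85 mm) begins 54 mm behind the grasp point. The pads swing forward as they close: fully open they stand 13 mm farther back than shut.
Start: joints at [63.277, 28.126, 89.318, -0, 62.55, -6.05], TCP at [0.221, 0.585, 0.231] pointing down, gripper open.
Joint ranges: [-177.58, 177.58], [-47.91, 125.51], [2.72, 160], [-65.01, 245.01], [3.68, 167.84], [-153.87, 153.87]. Speed limits (degrees/s): [127.2, 127.2, 159.86, 180, 180, 180].

INTERFACE

Orientations are given as [roll, pitch, yaw] about the fixed x, y, z axes, in that order (R = Rz(yaw) Ry(pitch) Rx(roll)).
In Python, from rig import robot gives the robot as it stands.
- The arm moves only by the tool servo_tool, never from a script. Its argument "deltas" is a list of rows, each a list of 5 numbers: the shift along the tool's x, y, z each as a share of 0.25 m, from -1 to 1, then the turn about the tool's z as a share of 60 degrees, from -1 to 1, then the opening, from -1 (shut) to 1 (fully open). A call has exactly 5 rows; each row is the pose to reach, as a shift and turn from the pose commanded when the call began, along the tool's axes at that moment; what a row does not reach only later rows make up. A row lasts 1/8 s, in which the tool goes at most 62.5 mm and 10.7 degrees, less where a joint would pass 70% of its speed; a pose out of reach is approached as far as the arm can. A call with a number of a shift or a turn outside -1 to 1 is refused whole. A call with a gripper value outside its range is refused whole. The fingers move at their own pace and stop on an object; the grip force is fixed at half the most. Time passes only in rows, so rows that repeat a pose let the fingers close, or fill a call up. It gives the time, the measured TCP pose, the force, the opening and the grip force at its end, in the units of the state.
- robot.get_obs(): the state, without advancing time (a new reading comes with each control period).
- robot.snapshot(name): name is "side" or "top" or "wrist"; returns a dict with "img" (384x512x3 uint8, red, green, blue), "K" (3x3 intrinsics, pixels), "extrinsics" (4x4, takes a point from camera to world coordinates); the wrist camera has in their place "tool_from_camera" (4x4, takes a point from camera to tool coordinates, whose origin is the TCP and whose axes are the flange's). Camera axes: x right, y down, z forward; pixel columns grow to the right and rows downward; lengths in m; the calibration is good to about 2 mm. A picture is of the moment at which its call begins: read the wrist's pose just before it. There is no depth.
- robot.job_done(): hands the job in; it is judged then, once.
The state is a dict: "time_s": time; "joint_pos": joint angles; "qd": joint speeds; "joint_torque": joint torques, N m; "eef_pos": TCP position; "tool_rot": TCP orientation; "ft_force": force on the tool from outside, world axes, zero at the start; "ft_torque": the same for the moment, N m; "finger_gap": opening from 0.0 (shut) to 1.0 (fully open); "finger_force": force on a finger pad.
Only numpy, scipy, OpenCV 4.12 (cv2) and the standard library are available. Lean on these libraries where they do the work, as an engineer would, in place of code of your own. Each camera call takes 0.05 s, during which the arm holds its last target. There are 200 camera calls.

TASK

Put the three washed square pans away: take them from the drying mat and hang all three by their handle eyes on the one hook of the stand, the largest first, then the medium, then the small one, letting go of each before the next. Each smaller pan must sit nested inside the mouth of the next larger one, mouths towards the hook's upturned tip. Let no pan fall over, and leave the other kitchen things where they are.

Things in the scene. Friction and masses are not known exactly. Their poses are not given: they have to be found in the camera images.
- hook_stand: hook stand, fixed: wooden foot 200 (x) x 120 (y) x 16 mm, origin at the centre of its underside. Steel post, 16 mm thick and 219 mm high, at x = +75 mm; from its top one level round arm, 8 mm thick, runs along -x at y = 0 to x = -50 mm, its top 215 mm above the origin, and ends in an upturned tip. Pans are threaded on from -x; an eye may rest from x = -45 mm back to where the pan meets the post.
- hook_tip (a point): centre of the round end (8 mm) of the hook's upturned tip: x = -58, y = 0, z = 221 mm in the stand's frame, so the tip rises 10 mm above the arm's top and begins at x = -62 mm
- drying_mat: grey drying mat with dark ribs, fixed, 136 (x) x 426 (y) mm, origin at the centre of its underside; the top on which the pans stand is 10 mm above it, the rim 14 mm; three places side by side along its y, 132 mm apart
- large_pan_center (a point): large square dark steel pan, about 220 g, standing on its lower edge, handle straight up: box 112 (y) x 90 (z) x 38 (x) mm, walls 3 mm, open mouth on -x, closed bottom on +x; point = centre of that box. Steel handle strap cranks back from the mouth's upper rim; 62 to 104 mm above this point it is upright, at x = +6 mm, 28 mm wide (y), 6 mm thick (x): grip it there by its width; the pan balances under it.
- large_pan_eye (a point): inner top of the large pan's hanging eye, mid-thickness: x = +6, y = 0, z = +132 mm from its centre point, same axes; lies on the arm's top when the pan hangs. The eye is a hole through along x at the strap's upper end, 18 mm wide (y), 28 mm high to this point, roof-shaped at the top; strap and eye are 28 mm wide outside and end 6 mm above this point.
- medium_pan_center (a point): medium square dark steel pan, about 150 g, standing on its lower edge, handle straight up: box 84 (y) x 64 (z) x 36 (x) mm, walls 3 mm, open mouth on -x, closed bottom on +x; point = centre of that box. Steel handle strap cranks back from the mouth's upper rim; 62 to 104 mm above this point it is upright, at x = +3.5 mm, 28 mm wide (y), 6 mm thick (x): grip it there by its width; the pan balances under it.
- medium_pan_eye (a point): inner top of the medium pan's hanging eye, mid-thickness: x = +3.5, y = 0, z = +132 mm from its centre point, same axes; lies on the arm's top when the pan hangs. The eye is a hole through along x at the strap's upper end, 18 mm wide (y), 28 mm high to this point, roof-shaped at the top; strap and eye are 28 mm wide outside and end 6 mm above this point.
- small_pan_center (a point): small square dark steel pan, about 100 g, standing on its lower edge, handle straight up: box 58 (y) x 40 (z) x 34 (x) mm, walls 3 mm, open mouth on -x, closed bottom on +x; point = centre of that box. Steel handle strap cranks back from the mouth's upper rim; 62 to 104 mm above this point it is upright, at x = +0.5 mm, 28 mm wide (y), 6 mm thick (x): grip it there by its width; the pan balances under it.
- small_pan_eye (a point): inner top of the small pan's hanging eye, mid-thickness: x = +0.5, y = 0, z = +132 mm from its centre point, same axes; lies on the arm's top when the pan hangs. The eye is a hole through along x at the strap's upper end, 18 mm wide (y), 28 mm high to this point, roof-shaped at the top; strap and eye are 28 mm wide outside and end 6 mm above this point.
- mug_center (a point): white mug with a handle, 86x120x98 mm, bystander; point at its centre
- lemon_center (a point): yellow lemon, 78x55x56 mm, bystander; point at its centre
- garlic_center (a point): garlic bulb, 60x57x58 mm, bystander; point at its centre
- shaker_center (a point): dark blue shaker with a black cap, 46x46x103 mm, bystander; point at its centre
- pepper_center (a point): small glass spice jar with a black cap, 44x44x107 mm, bystander; point at its centre
- tin_center (a point): steel food tin, 76x75x58 mm, bystander; point at its centre
Not all that is in view belongs to the job. Leave any orange or red look-alike of the part that bears small_pan_center alone.

How it is judged:
By the outcome, as a careful person would: the job done as asked, in the order asked, and still so for the second after the job is handed in, with the robot touching nothing.
It also fails if it takes over 72 s, if anything falls off the work surface, if the arm or the gripper's body presses on something with over 40 N, if the wrist force passes 120 N, or if a joint passes its speed limit or range.

## Working session

There is one attempt and no reset: what is moved stays moved. The work goes in short steps, Python scripts to look and compute and a tool call to move; the robot and the scene stay as the last step left them, time stands still between calls to the robot, and variables do not carry over. Pictures are saved under pics/ and viewed, at most 10 in all, crops included, and the job is handed in when it is done.

Besides the shell and the picture viewer there is one more tool, called after "Request:" by a JSON object that holds its "api" and its "payload". servo_tool: Moves the arm, as the interface text tells. Its arguments: {"type":"object","properties":{"deltas":{"type":"array"}},"required":["deltas"]}

```bash
ls; mkdir -p pics
python3 - <<'E'
from rig import robot
import cv2,numpy as np,pickle
o=robot.get_obs();print(o)
d={}
for n in("side","top","wrist"):
    s=robot.snapshot(n);d[n]=s;cv2.imwrite(f"pics/{n}0.png",s["img"][:,:,::-1])
    print(n,s["K"].tolist(),np.round(s.get("extrinsics",s.get("tool_from_camera")),4).tolist())
pickle.dump(d,open("d0.pkl","wb"))
a=cv2.imread("pics/side0.png")
b=cv2.imread("pics/top0.png")
cv2.imwrite("pics/side0b.png",cv2.resize(a,(800,600),interpolation=cv2.INTER_CUBIC))
cv2.imwrite("pics/top0b.png",cv2.resize(b,(800,600),interpolation=cv2.INTER_CUBIC))
E
```

```text
pics
{'time_s': 0.0, 'joint_pos': array([ 6.32780733e+01,  2.81640332e+01,  8.93511678e+01,  3.35100095e-04,
        6.25489941e+01, -6.04981894e+00]), 'qd': array([-0.04330908, -0.02312755, -0.00765249,  0.04616253,  0.01475727,
       -0.08965072]), 'joint_torque': array([ 6.68173016e-04, -6.18452168e+01, -2.61592877e+01, -6.36143682e-05,
        4.12146605e-03,  2.02012649e-05]), 'eef_pos': array([0.22050306, 0.58456172, 0.23072271]), 'tool_rot': array([-1.79936194e+02, -7.06126379e-03,  1.59327734e+02]), 'ft_force': array([-0.02257663, -0.0491604 ,  0.3239859 ]), 'ft_torque': array([-0.02585634, -0.04423954, -0.00042148]), 'finger_force': 0.0, 'finger_gap': 0.995470480575183}
side [[451.45031557536504, 0.0, 256.99458160312423], [0.0, 451.45031557536504, 196.26950189808676], [0.0, 0.0, 1.0]] [[-0.9989, 0.0399, -0.023, 0.6071], [0.0403, 0.5174, -0.8548, 1.1441], [-0.0222, -0.8548, -0.5185, 0.7768], [0.0, 0.0, 0.0, 1.0]]
top [[458.78273185241807, 0.0, 249.23109880801647], [0.0, 458.78273185241807, 193.82076938545143], [0.0, 0.0, 1.0]] [[0.0127, -0.9994, 0.0311, 0.5412], [-0.9995, -0.0118, 0.0297, 0.0485], [-0.0293, -0.0315, -0.9991, 1.4263], [0.0, 0.0, 0.0, 1.0]]
wrist [[283.50928841663324, 0.0, 256.2701874528725], [0.0, 283.50928841663324, 188.08621803715874], [0.0, 0.0, 1.0]] [[-0.0011, -0.9478, -0.3188, 0.0822], [1.0, -0.001, -0.0007, -0.0007], [0.0003, -0.3188, 0.9478, -0.1433], [0.0, 0.0, 0.0, 1.0]]
```

View pics/side0b.png

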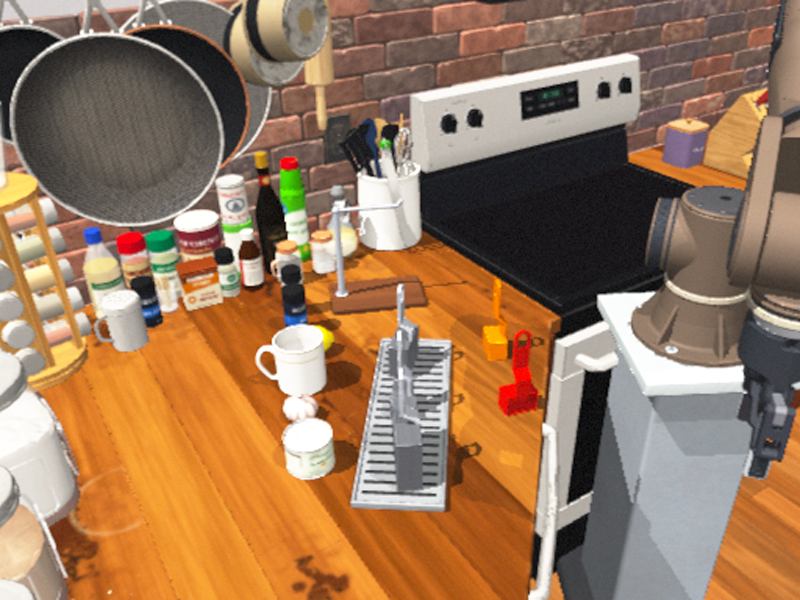

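View pics/top0b.png

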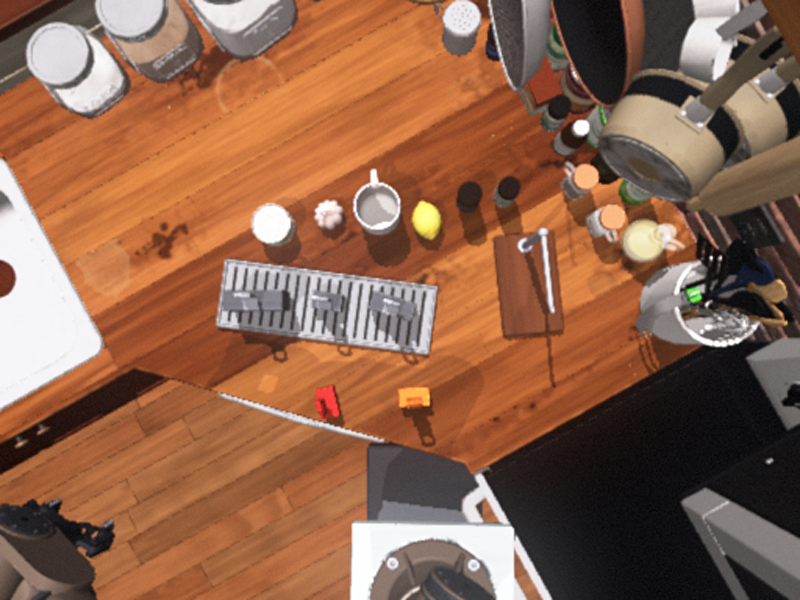

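The top view shows the stand at about (530,285) with its tip towards the robot. The mat is at (325,305) with the large pan on the left at (258,300). The red (328,400) and orange (413,398) pans are the look-alikes. I still need to tell which of (325,300) and (393,303) is the small pan.

Run:
```python
import pickle,cv2,numpy as np
d=pickle.load(open("d0.pkl","rb"))
def crop(n,x,y,w,h,s):
    return cv2.resize(d[n]["img"][y:y+h,x:x+w,::-1],(w*s,h*s),interpolation=cv2.INTER_CUBIC)
A=np.zeros((600,800,3),np.uint8)
c=crop("top",136,162,160,70,5);A[:350]=c
c=crop("top",310,140,55,62,4);A[352:600,:220]=c
c=crop("side",205,115,75,62,4);A[352:600,230:530]=c
cv2.imwrite("pics/A.png",A)
B=crop("side",222,175,80,150,4);cv2.imwrite("pics/B.png",B)
```

```text
(no output)
```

View pics/A.png

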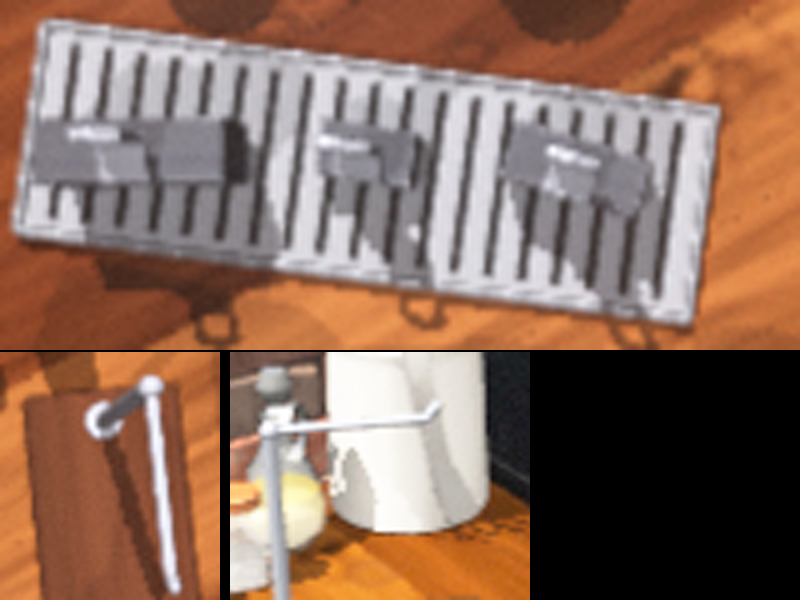

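View pics/B.png

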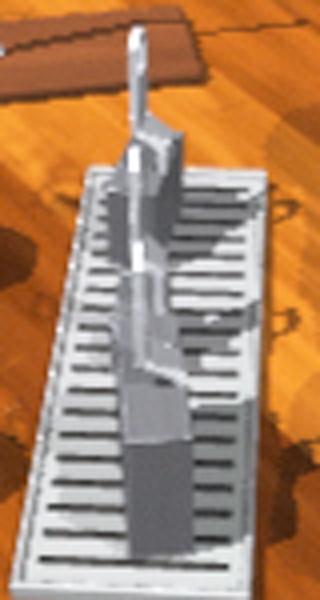

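```bash
cat > h.py <<'E'
import numpy as np,pickle
from scipy.spatial.transform import Rotation as R
def ray(s,uv,T):
    d=np.linalg.solve(s["K"],np.array([uv[0],uv[1],1.]));return T[:3,3],T[:3,:3]@d
def atz(s,uv,z,T=None):
    c,d=ray(s,uv,s["extrinsics"] if T is None else T);return c+d*(z-c[2])/d[2]
def tri(rays):
    A=np.zeros((3,3));b=np.zeros(3)
    for c,d in rays:
        d=d/np.linalg.norm(d);P=np.eye(3)-np.outer(d,d);A+=P;b+=P@c
    return np.linalg.solve(A,b)
def wristT(o,s):
    T=np.eye(4);T[:3,:3]=R.from_euler("xyz",o["tool_rot"],degrees=True).as_matrix();T[:3,3]=o["eef_pos"]
    return T@s["tool_from_camera"]
def proj(s,T,P):
    p=(np.linalg.inv(T)@np.append(P,1))[:3];q=s["K"]@p;return q[:2]/q[2]
E
python3 - <<'E'
from h import *
d=pickle.load(open("d0.pkl","rb"));t=d["top"];s=d["side"]
p=lambda x,y:(136+x/5,162+y/5); q=lambda x,y:(310+x/4,140+(y-352)/4); r=lambda x,y:(205+(x-230)/4,115+(y-352)/4)
np.set_printoptions(precision=4,suppress=True)
for n,u,z in(("L",(93,131),.193),("S",(345,143),.168),("M",(572,155),.18)):print(n,atz(t,p(*u),z))
for n,a,b,z in(("L",(40,185),(225,183),.1),("S",(322,177),(410,187),.05),("M",(515,178),(640,212),.074),("mat",(45,22),(720,105),.014)):
    A=atz(t,p(*a),z);B=atz(t,p(*b),z);e=A-B;print(n,A,B,"yaw",np.degrees(np.arctan2(-e[0],e[1])))
print("tip",tri([ray(t,q(177,588),t["extrinsics"]),ray(s,r(434,406),s["extrinsics"])]),atz(t,q(177,588),.225))
print("post",atz(t,q(150,385),.219),atz(t,q(103,420),.016),tri([ray(t,q(150,385),t["extrinsics"]),ray(s,r(270,430),s["extrinsics"])]))
E
```

```text
L [0.5918 0.3417 0.193 ]
S [0.5879 0.2079 0.168 ]
M [0.5823 0.0824 0.18  ]
L [0.5638 0.3943 0.1   ] [0.5663 0.2861 0.1   ] yaw 1.3099225562407002
S [0.5716 0.2364 0.05  ] [0.5662 0.1832 0.05  ] yaw -5.769931384486505
M [0.5718 0.1188 0.074 ] [0.5527 0.0448 0.074 ] yaw -14.508864131092286
mat [0.6666 0.4156 0.014 ] [ 0.6196 -0.0038  0.014 ] yaw -6.393644652828876
tip [ 0.5687 -0.1907  0.2184] [ 0.5684 -0.1894  0.225 ]
post [ 0.7016 -0.1722  0.219 ] [ 0.7013 -0.1736  0.016 ] [ 0.7006 -0.1737  0.2106]
```

Request:
{"api": "servo_tool", "payload": {"deltas": [[-0.21,-0.05,-0.2,-0.1,1],[-0.42,-0.1,-0.276,-0.2,1],[-0.64,-0.15,-0.276,-0.3,1],[-0.86,-0.2,-0.276,-0.36,1],[-0.86,-0.2,-0.276,-0.36,1]]}}

```text
time_s: 0.78
eef_pos: [0.4069, 0.4599, 0.2999]
tool_rot: [-180.0, -0.0, -179.3]
ft_force: [-1.0, 0.2, 0.2]
finger_gap: 1.002
finger_force: 0.0
```

```bash
cat >> h.py <<'E'
def go(x,y,z,yaw,o):
    """shares from the present pose (nominally straight down) to the target"""
    a=np.radians(o["tool_rot"][2]);d=np.array([x,y,z])-o["eef_pos"]
    X=np.array([np.cos(a),np.sin(a),0]);Y=np.array([np.sin(a),-np.cos(a),0])
    t=-((yaw-o["tool_rot"][2]+180)%360-180)
    print("time %.2f pos"%o["time_s"],np.round(o["eef_pos"],4),"rot",np.round(o["tool_rot"],1),"gap %.2f"%o["finger_gap"])
    print("shares",np.round([d@X/.25,d@Y/.25,-d[2]/.25,t/60],3))
E
python3 -c "
from rig import robot
from h import *
go(.585,.342,.29,-179,robot.get_obs())"
```

```text
time 0.78 pos [0.4069 0.4599 0.2999] rot [-180.    -0.  -179.3] gap 1.00
shares [-0.706 -0.48   0.04  -0.005]
```

Request:
{"api": "servo_tool", "payload": {"deltas": [[-0.18,-0.12,0,0,1],[-0.36,-0.24,0,0,1],[-0.54,-0.36,0,0,1],[-0.706,-0.48,0,0,1],[-0.706,-0.48,0,0,1]]}}

```text
time_s: 1.4
eef_pos: [0.5843, 0.3434, 0.2993]
tool_rot: [-180.0, -0.1, -179.3]
ft_force: [-0.0, -0.1, 0.2]
finger_gap: 1.001
finger_force: 0.0
```

```bash
cat > snap.py <<'E'
import sys,cv2
from rig import robot
from h import *
o=robot.get_obs();s=robot.snapshot("wrist");s["T"]=wristT(o,s);s["o"]=o
pickle.dump(s,open(sys.argv[1]+".pkl","wb"))
cv2.imwrite("pics/"+sys.argv[1]+".png",cv2.resize(s["img"][:,:,::-1],(800,600),interpolation=cv2.INTER_CUBIC))
print(np.round(o["eef_pos"],4),np.round(o["tool_rot"],2))
E
python3 snap.py w1
```

```text
[0.5843 0.3434 0.2993] [-1.7997e+02 -5.0000e-02 -1.7926e+02]
```

View pics/w1.png

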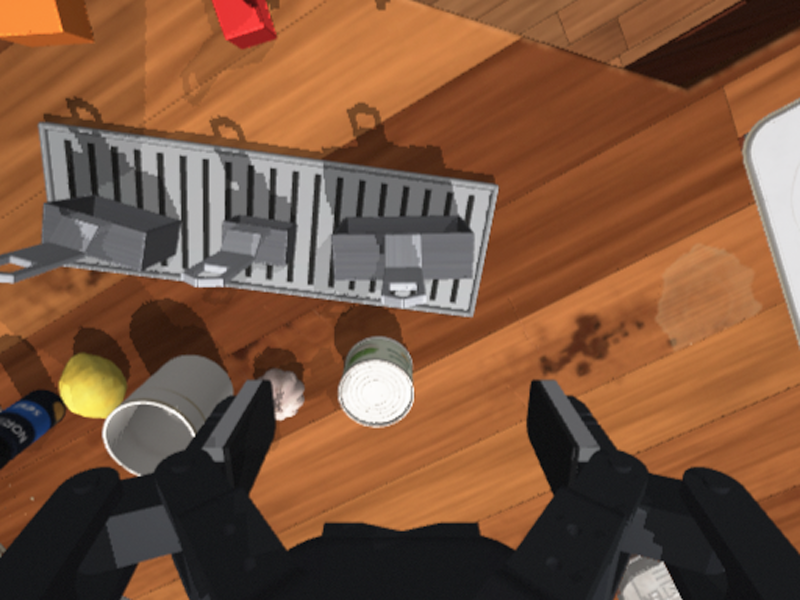

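The wrist view shows the large pan at (403,250) with its eye at about (403,292), the small pan at (245,245), and the medium pan at (110,230). Next I'll enlarge all three.

Run:
```python
import pickle,cv2,numpy as np
im=pickle.load(open("w1.pkl","rb"))["img"][:,:,::-1]
A=np.zeros((580,800,3),np.uint8)
def c(x,y,w,h):return cv2.resize(im[y:y+h,x:x+w],(w*4,h*4),interpolation=cv2.INTER_CUBIC)
A[:260]=c(0,120,200,65);A[260:580,:500]=c(195,125,125,80)
cv2.imwrite("pics/C.png",A)
```

```text
(no output)
```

View pics/C.png

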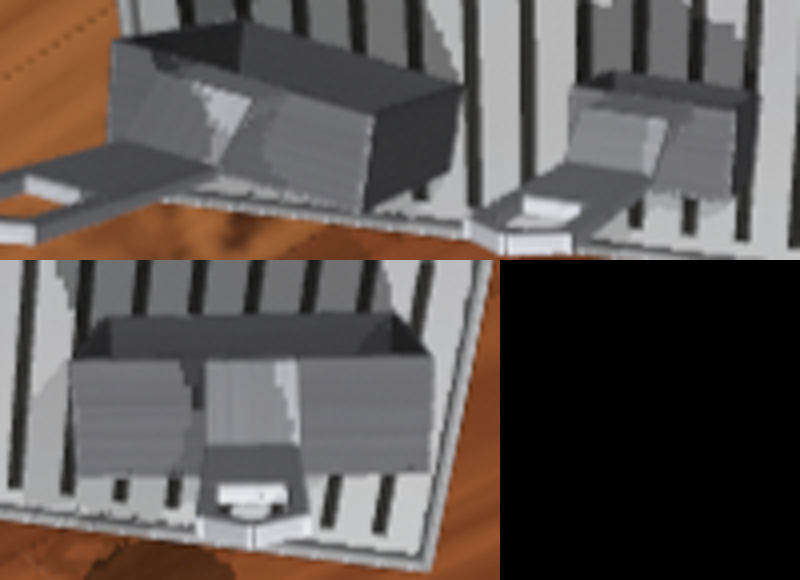

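Run:
```python
from h import *
from scipy.optimize import least_squares
s=pickle.load(open("w1.pkl","rb"));T=s["T"]
t=lambda x,y:np.array((x/4,120+y/4));b=lambda x,y:np.array((195+x/4,125+(y-260)/4))
D={"L":(112,90,38,6,[((-1,-1),b(72,360)),((-1,1),b(432,357)),((1,1),b(428,471)),((1,-1),b(82,474))]),
"M":(84,64,36,3.5,[((-1,-1),t(113,42)),((-1,1),t(372,115)),((1,1),t(365,210))]),
"S":(58,40,34,.5,[((-1,-1),t(570,88)),((-1,1),t(737,108)),((1,1),t(735,197))])}
for n,(w,h,dp,ex,pts) in D.items():
    zc=.010+h/2000
    def P(p,l):
        return np.append(p[:2]+R.from_euler("z",p[2]).as_matrix()[:2,:2]@np.array(l[:2])/1000,zc+l[2]/1000)
    f=lambda p:np.concatenate([proj(s,T,P(p,(i*dp/2,j*w/2,h/2)))-u for (i,j),u in pts])
    r=least_squares(f,[.58,.2,0]);p=r.x
    E=P(p,(ex,0,132));print(n,"yaw %.1f"%np.degrees(p[2]),"centre",np.round(p[:2],4),"eye",np.round(E,4),"res",np.round(r.fun,1))
    print("  strap end px in crop",[np.round((q-[195,125])*4+[0,260]) if n=="L" else np.round((q-[0,120])*4) for q in (proj(s,T,P(p,(ex+a,j*14,138))) for a in(-3,3) for j in(-1,1))])
```

```text
L yaw 1.3 centre [0.5856 0.3451] eye [0.5916 0.3452 0.187 ] res [-0.7 -0.5  1.2 -0.7  0.9  0.7 -1.4  0.9]
  strap end px in crop [array([196., 525.]), array([316., 524.]), array([196., 549.]), array([316., 548.])]
M yaw -15.0 centre [0.5792 0.0841] eye [0.5826 0.0832 0.174 ] res [-0.7 -0.1  0.7 -0.8 -0.1  1. ]
  strap end px in crop [array([-110.,  204.]), array([ 12., 234.]), array([-109.,  227.]), array([ 12., 257.])]
S yaw -5.4 centre [0.5878 0.2117] eye [0.5883 0.2117 0.162 ] res [-0.1 -0.   0.1 -0.6 -0.   0.7]
  strap end px in crop [array([452., 228.]), array([564., 239.]), array([453., 250.]), array([564., 262.])]
```

Request:
{"api": "servo_tool", "payload": {"deltas": [[-0.024,0.007,0.2,-0.01,1],[-0.024,0.007,0.4,-0.01,1],[-0.024,0.007,0.56,-0.01,1],[-0.024,0.007,0.677,-0.01,1],[-0.024,0.007,0.677,-0.01,0]]}}

```text
time_s: 2.08
eef_pos: [0.5865, 0.3478, 0.1292]
tool_rot: [-179.9, -0.2, -178.4]
ft_force: [1.4, 0.1, 0.3]
finger_gap: 0.819
finger_force: 0.0
```

Request:
{"api": "servo_tool", "payload": {"deltas": [[0,0,0,0,-1],[0,0,0,0,-1],[0,0,0,0,-1],[0,0,0,0,-1],[0,0,0,0,-1]]}}

```text
time_s: 2.7
eef_pos: [0.589, 0.347, 0.1324]
tool_rot: [179.9, 0.1, -178.5]
ft_force: [-0.2, -0.4, 6.4]
finger_gap: 0.314
finger_force: 59.5
```

Request:
{"api": "servo_tool", "payload": {"deltas": [[0,0,-0.15,0,-1],[0,0,-0.35,0,-1],[0,0,-0.55,0,-1],[0,0,-0.75,0,-1],[0,0,-0.88,0,-1]]}}

```text
time_s: 3.32
eef_pos: [0.5885, 0.3467, 0.3538]
tool_rot: [179.9, 0.1, -178.5]
ft_force: [0.2, 0.7, -1.2]
finger_gap: 0.315
finger_force: 59.4
```

```bash
python3 -c "
from rig import robot
from h import *
o=robot.get_obs();go(.527,-.194,.35,-172.7,o);print(o['ft_force'])"
```

```text
time 3.33 pos [0.5885 0.3467 0.3538] rot [ 1.799e+02  1.000e-01 -1.785e+02] gap 0.31
shares [ 0.303 -2.156  0.015 -0.096]
[ 0.22871825  0.74701105 -1.17383396]
```

Request:
{"api": "servo_tool", "payload": {"deltas": [[0.06,-0.12,0,0,-1],[0.14,-0.32,0,0,-1],[0.22,-0.54,0,0,-1],[0.3,-0.76,0,0,-1],[0.3,-0.98,0,0,-1]]}}

```text
time_s: 3.95
eef_pos: [0.5186, 0.0985, 0.3516]
tool_rot: [180.0, 0.0, -178.4]
ft_force: [1.3, -0.1, -1.1]
finger_gap: 0.314
finger_force: 59.4
```

Request:
{"api": "servo_tool", "payload": {"deltas": [[0,-0.22,0,0,-1],[0,-0.44,0,-0.02,-1],[0,-0.66,0,-0.05,-1],[0,-0.84,0,-0.08,-1],[0,-0.95,0,-0.096,-1]]}}

```text
time_s: 4.58
eef_pos: [0.526, -0.1396, 0.351]
tool_rot: [180.0, -0.0, -172.8]
ft_force: [0.3, 0.0, -1.9]
finger_gap: 0.317
finger_force: 59.6
```

```bash
python3 -c "
from rig import robot
from h import *
o=robot.get_obs();go(.527,-.194,.176,-172.7,o);print(o['ft_force'])"
```

```text
time 4.58 pos [ 0.526  -0.1396  0.351 ] rot [ 180.    -0.  -172.8] gap 0.32
shares [ 0.023 -0.216  0.7   -0.001]
[ 0.28703764  0.0040722  -1.87124451]
```

Request:
{"api": "servo_tool", "payload": {"deltas": [[0.02,-0.15,0,0,-1],[0.023,-0.216,0.15,0,-1],[0.023,-0.216,0.35,0,-1],[0.023,-0.216,0.55,0,-1],[0.023,-0.216,0.7,0,-1]]}}

```text
time_s: 5.2
eef_pos: [0.5269, -0.1916, 0.1742]
tool_rot: [179.9, -0.1, -172.7]
ft_force: [1.0, 0.5, -2.1]
finger_gap: 0.313
finger_force: 59.5
```

Run:
```python
from rig import robot
from h import *
import cv2
o=robot.get_obs();print(o["eef_pos"],o["tool_rot"],o["time_s"])
s=robot.snapshot("wrist");s["T"]=wristT(o,s);q=robot.snapshot("side");t=robot.snapshot("top")
pickle.dump((o,s,q,t),open("w2.pkl","wb"))
tip=np.array([.569,-.190,.221])
c,dd=proj(q,q["extrinsics"],tip),proj(t,t["extrinsics"],tip);print(c,dd,proj(s,s["T"],tip))
A=np.zeros((600,800,3),np.uint8)
A[:300,:400]=cv2.resize(s["img"][:,:,::-1],(400,300),interpolation=cv2.INTER_AREA)
def cr(s,c,w,h,k):
    x,y=int(c[0])-w//2,int(c[1])-h//2;print(x,y);return cv2.resize(s["img"][y:y+h,x:x+w,::-1],(w*k,h*k),interpolation=cv2.INTER_CUBIC)
A[:300,400:]=cr(q,c,80,60,5)
A[300:,400:]=cr(t,dd,80,60,5)
A[300:,:400]=cr(s,proj(s,s["T"],tip),100,75,4)
cv2.imwrite("pics/w2.png",A)
```

```text
[ 0.52689539 -0.19164476  0.17417113] [ 1.79946979e+02 -6.46491561e-02 -1.72734498e+02] 5.2
[255.92177231 127.83416227] [354.19051634 198.79626007] [249.92980607 376.81312246]
215 97
314 168
199 339
```

View pics/w2.png

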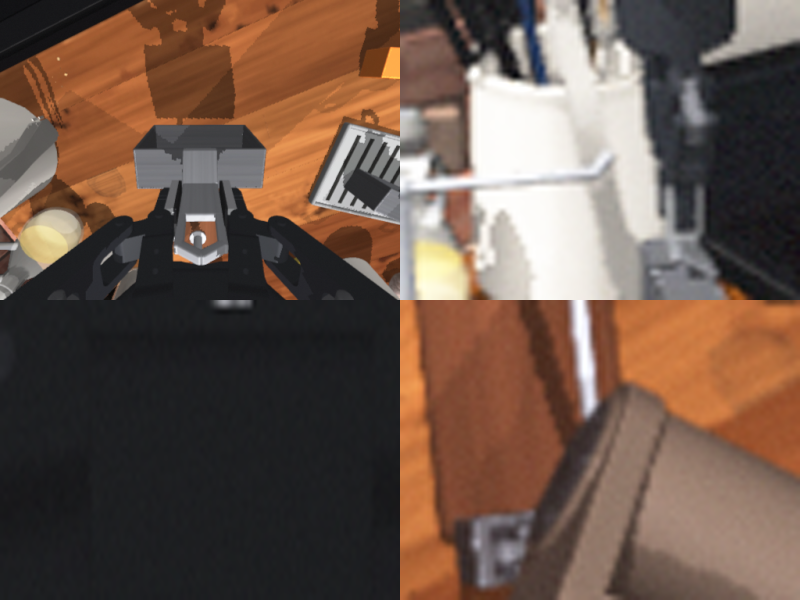

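The wrist view, at (198,238), shows the hook tip centred in the eye hole of the large pan. The side view puts the tip where I predicted, so I'll thread it on.

Request:
{"api": "servo_tool", "payload": {"deltas": [[0,0,0,0,-1],[-0.06,0,0,0,-1],[-0.13,0,0,0,-1],[-0.2,0,0,0,-1],[-0.27,0,0,0,-1]]}}

```text
time_s: 5.98
eef_pos: [0.5963, -0.1831, 0.1773]
tool_rot: [-179.9, 0.1, -172.7]
ft_force: [-0.6, -0.5, -2.2]
finger_gap: 0.316
finger_force: 59.6
```

Request:
{"api": "servo_tool", "payload": {"deltas": [[0,0,0,0,-1],[-0.08,0,0,0,-1],[-0.16,0,0,0,-1],[-0.23,0,0,0,-1],[-0.23,0,0,0,-1]]}}

```text
time_s: 6.6
eef_pos: [0.652, -0.1757, 0.1763]
tool_rot: [-180.0, 0.0, -172.7]
ft_force: [-0.5, 1.1, -2.2]
finger_gap: 0.317
finger_force: 59.5
```

```bash
cat >> h.py <<'E'
def st(o,dx=.0026,dz=.0546):
    u=np.array([np.cos(np.radians(7.3)),np.sin(np.radians(7.3))]);v=np.array([-u[1],u[0]])
    d=o["eef_pos"][:2]-[.569,-.190];print("t %.2f"%o["time_s"],"eye in stand mm",np.round([1000*(d@u+dx)-58,1000*(d@v),1000*(o["eef_pos"][2]+dz)],1),"yaw",np.round(o["tool_rot"],1),"F",np.round(o["ft_force"],1))
E
python3 -c "
from rig import robot
from h import *
st(robot.get_obs())"
```

```text
t 6.60 eye in stand mm [ 28.8   3.6 230.9] yaw [-180.     0.  -172.7] F [-0.5  1.1 -2.2]
```

Request:
{"api": "servo_tool", "payload": {"deltas": [[-0.04,-0.01,0,0,-1],[-0.08,-0.01,0,0,-1],[-0.08,-0.01,0.02,0,-1],[-0.08,-0.01,0.04,0,-1],[-0.08,-0.01,0.06,0,-1]]}}

```text
time_s: 7.22
eef_pos: [0.6716, -0.176, 0.161]
tool_rot: [-180.0, 0.0, -172.7]
ft_force: [-3.9, -1.1, 22.1]
finger_gap: 0.318
finger_force: 62.0
```

Request:
{"api": "servo_tool", "payload": {"deltas": [[0,0,0,0,-1],[0,0,0,0,-1],[0,0,0.004,0,-1],[0,0,0.008,0,-1],[0,0,0.008,0,-1]]}}

```text
time_s: 7.85
eef_pos: [0.6721, -0.1763, 0.1608]
tool_rot: [-179.9, 0.1, -172.7]
ft_force: [-3.0, -3.3, 10.9]
finger_gap: 0.312
finger_force: 61.1
```

```bash
python3 -c "
from rig import robot
from h import *
st(robot.get_obs())"
```

```text
t 7.85 eye in stand mm [ 48.6   0.4 215.4] yaw [-1.799e+02  1.000e-01 -1.727e+02] F [-3.  -3.3 10.9]
```

Request:
{"api": "servo_tool", "payload": {"deltas": [[0,0,0,0,-0.4],[0,0,0,0,0.2],[0,0,0,0,0.2],[0,0,0,0,0.2],[0,0,-0.08,0,0.2]]}}

```text
time_s: 8.48
eef_pos: [0.671, -0.1756, 0.1775]
tool_rot: [179.9, -0.2, -172.7]
ft_force: [-0.3, 0.6, -0.1]
finger_gap: 0.598
finger_force: 0.0
```

Request:
{"api": "servo_tool", "payload": {"deltas": [[0,0,-0.15,0,0.2],[0,0,-0.3,0,0.2],[0,0,-0.45,0,0.2],[0.1,0,-0.6,0,0.2],[0.3,0,-0.7,0,0.5]]}}

```text
time_s: 9.1
eef_pos: [0.5973, -0.1852, 0.3549]
tool_rot: [-180.0, 0.0, -172.6]
ft_force: [-0.2, -0.5, 0.2]
finger_gap: 0.75
finger_force: 0.0
```

Run:
```python
from rig import robot
from h import *
import cv2
o=robot.get_obs();go(.575,.084,.29,165,o)
q=robot.snapshot("side");t=robot.snapshot("top");s=robot.snapshot("wrist")
A=np.zeros((600,800,3),np.uint8)
A[:300,:400]=cv2.resize(q["img"][80:200,190:350,::-1],(400,300),interpolation=cv2.INTER_CUBIC)
A[300:,:400]=cv2.resize(t["img"][120:240,290:450,::-1],(400,300),interpolation=cv2.INTER_CUBIC)
A[:300,400:]=cv2.resize(s["img"][:,:,::-1],(400,300),interpolation=cv2.INTER_AREA)
cv2.imwrite("pics/w3.png",A)
```

```text
time 9.10 pos [ 0.5973 -0.1852  0.3549] rot [-180.     0.  -172.6] gap 0.75
shares [-0.049  1.08   0.259  0.373]
```

View pics/w3.png

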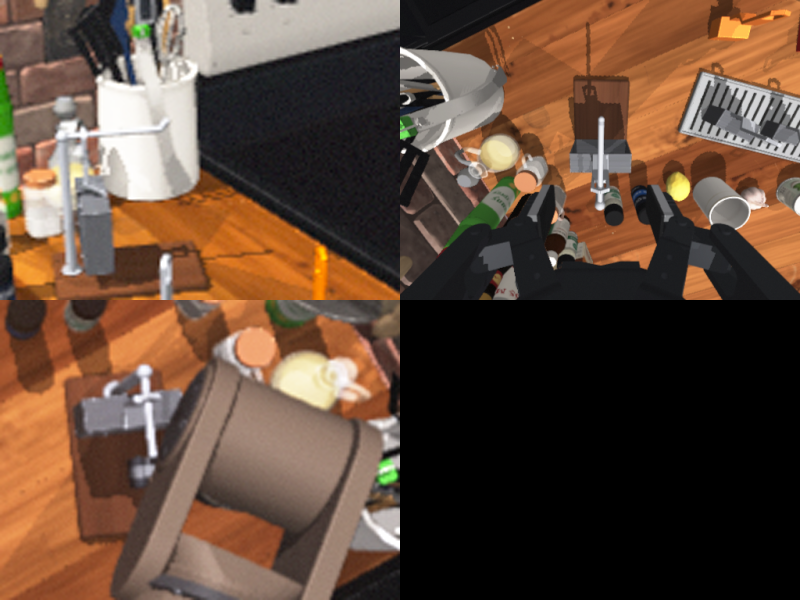

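The large pan is hanging squarely against the post (side view, 95,230). Next is the medium pan, which stands at the right end of the mat, rotated about -15°.

Request:
{"api": "servo_tool", "payload": {"deltas": [[-0.01,0.22,0,0.08,1],[-0.02,0.44,0,0.16,1],[-0.03,0.66,0.05,0.24,1],[-0.04,0.86,0.1,0.32,1],[-0.05,0.98,0.15,0.373,1]]}}

```text
time_s: 9.88
eef_pos: [0.5786, 0.0618, 0.3152]
tool_rot: [180.0, -0.1, 164.9]
ft_force: [0.6, 0.5, 0.2]
finger_gap: 1.005
finger_force: 0.0
```

```bash
python3 -c "
from rig import robot
from h import *
go(.5758,.085,.119,165,robot.get_obs())"
```

```text
time 9.88 pos [0.5786 0.0618 0.3152] rot [ 1.800e+02 -1.000e-01  1.649e+02] gap 1.01
shares [ 0.035  0.087  0.785 -0.002]
```

Request:
{"api": "servo_tool", "payload": {"deltas": [[0.027,0.085,0.05,0,1],[0.027,0.085,0.25,0,1],[0.027,0.085,0.5,0,1],[0.027,0.085,0.7,0,1],[0.027,0.085,0.785,0,1]]}}

```text
time_s: 10.5
eef_pos: [0.5766, 0.0819, 0.1163]
tool_rot: [-179.9, -0.3, 164.9]
ft_force: [-0.2, -0.8, 0.6]
finger_gap: 0.995
finger_force: 0.0
```

Request:
{"api": "servo_tool", "payload": {"deltas": [[0,0,0,0,0],[0,0,0,0,-1],[0,0,0,0,-1],[0,0,0,0,-1],[0,0,0,0,-1]]}}

```text
time_s: 11.12
eef_pos: [0.5781, 0.0816, 0.1212]
tool_rot: [180.0, 0.1, 164.9]
ft_force: [0.6, 1.8, 5.6]
finger_gap: 0.314
finger_force: 59.4
```

Request:
{"api": "servo_tool", "payload": {"deltas": [[0,0,0,0,-1],[0,0,0,0,-1],[0,0,-0.2,0,-1],[0,0,-0.4,0,-1],[0,0,-0.6,0,-1]]}}

```text
time_s: 11.75
eef_pos: [0.5772, 0.0814, 0.2718]
tool_rot: [-180.0, -0.0, 164.9]
ft_force: [0.9, 0.1, -1.0]
finger_gap: 0.314
finger_force: 59.3
```

```bash
python3 -c "
from rig import robot
from h import *
go(.5254,-.1958,.1777,-172.7,robot.get_obs())"
```

```text
time 11.75 pos [0.5772 0.0814 0.2718] rot [-180.    -0.   164.9] gap 0.31
shares [-0.089 -1.125  0.376 -0.373]
```

Request:
{"api": "servo_tool", "payload": {"deltas": [[0,-0.15,0,-0.05,-1],[-0.02,-0.36,0,-0.15,-1],[-0.04,-0.58,0,-0.25,-1],[-0.06,-0.8,0,-0.34,-1],[-0.079,-1.0,0,-0.373,-1]]}}

```text
time_s: 12.38
eef_pos: [0.5309, -0.1668, 0.2703]
tool_rot: [180.0, -0.0, -172.6]
ft_force: [0.6, 0.4, -1.2]
finger_gap: 0.316
finger_force: 59.4
```

```bash
python3 -c "
from rig import robot
from h import *
go(.5254,-.1958,.1777,-172.7,robot.get_obs())"
```

```text
time 12.38 pos [ 0.5309 -0.1668  0.2703] rot [ 180.    -0.  -172.6] gap 0.32
shares [ 0.037 -0.112  0.37   0.001]
```

Request:
{"api": "servo_tool", "payload": {"deltas": [[0.037,-0.112,0.05,0,-1],[0.037,-0.112,0.2,0,-1],[0.037,-0.112,0.37,0,-1],[0.037,-0.112,0.37,0,-1],[0.037,-0.112,0.37,0,-1]]}}

```text
time_s: 13.0
eef_pos: [0.5266, -0.1942, 0.1791]
tool_rot: [-180.0, 0.1, -172.7]
ft_force: [1.2, 0.4, -1.1]
finger_gap: 0.318
finger_force: 59.4
```

```bash
cat > chk.py <<'E'
import sys,cv2
from rig import robot
from h import *
o=robot.get_obs();st(o,float(sys.argv[1]),float(sys.argv[2]))
s=robot.snapshot("wrist");T=wristT(o,s)
im=cv2.resize(s["img"][260:384,180:332,::-1],(608,496),interpolation=cv2.INTER_CUBIC);cv2.imwrite("pics/%s.png"%sys.argv[3],im)
E
python3 chk.py .0039 .0528 w4
```

```text
t 13.00 eye in stand mm [-96.7   1.2 231.9] yaw [-1.800e+02  1.000e-01 -1.727e+02] F [ 1.2  0.4 -1.1]
```

View pics/w4.png

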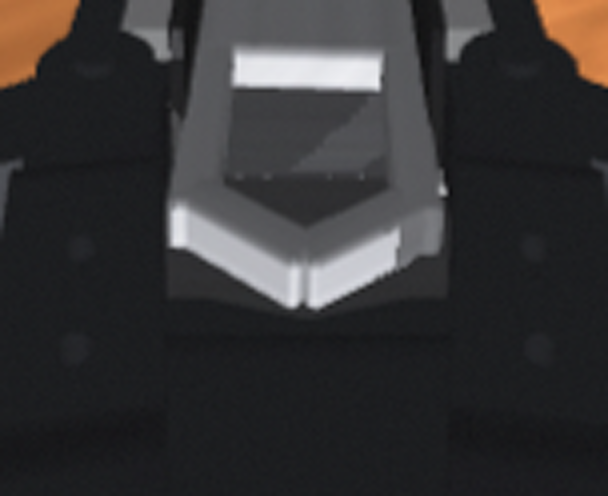

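Request:
{"api": "servo_tool", "payload": {"deltas": [[0,-0.005,0.004,0,-1],[-0.06,-0.005,0.004,0,-1],[-0.13,-0.005,0.004,0,-1],[-0.2,-0.005,0.004,0,-1],[-0.24,-0.005,0.004,0,-1]]}}

```text
time_s: 13.68
eef_pos: [0.5871, -0.1873, 0.177]
tool_rot: [-180.0, 0.0, -172.7]
ft_force: [0.0, -0.3, -1.5]
finger_gap: 0.316
finger_force: 59.4
```

Request:
{"api": "servo_tool", "payload": {"deltas": [[0,0,0,0,-1],[0,0,0.025,0,-1],[0,0,0.046,0,-1],[-0.04,0,0.046,0,-1],[-0.08,0,0.046,0,-1]]}}

```text
time_s: 14.3
eef_pos: [0.6063, -0.1851, 0.1654]
tool_rot: [-180.0, 0.0, -172.7]
ft_force: [0.5, 0.3, -0.7]
finger_gap: 0.316
finger_force: 59.4
```

```bash
python3 -c "
from rig import robot
from h import *
st(robot.get_obs(),.0039,.0528)"
```

```text
t 14.30 eye in stand mm [-1.640e+01  1.000e-01  2.182e+02] yaw [-180.     0.  -172.7] F [ 0.5  0.3 -0.7]
```

Request:
{"api": "servo_tool", "payload": {"deltas": [[-0.05,0,0,0,-1],[-0.1,0,0,0,-1],[-0.15,0,0,0,-1],[-0.19,0,0,0,-1],[-0.212,0,0,0,-1]]}}

```text
time_s: 14.92
eef_pos: [0.6587, -0.1782, 0.1651]
tool_rot: [180.0, -0.0, -172.7]
ft_force: [0.1, 0.1, -1.4]
finger_gap: 0.317
finger_force: 59.4
```

Request:
{"api": "servo_tool", "payload": {"deltas": [[0,0,0,0,-1],[0,0,0.01,0,-1],[0,0,0.016,0,-1],[0,0,0.018,0,-1],[0,0,0.018,0,-1]]}}

```text
time_s: 15.55
eef_pos: [0.6582, -0.1785, 0.1623]
tool_rot: [-180.0, 0.1, -172.7]
ft_force: [-2.5, 2.2, 9.1]
finger_gap: 0.315
finger_force: 60.6
```

```bash
python3 -c "
from rig import robot
from h import *
st(robot.get_obs(),.0039,.0528)"
```

```text
t 15.55 eye in stand mm [3.580e+01 1.000e-01 2.151e+02] yaw [-1.800e+02  1.000e-01 -1.727e+02] F [-2.5  2.2  9.1]
```

Request:
{"api": "servo_tool", "payload": {"deltas": [[0,0,0,0,-0.4],[0,0,0,0,0.2],[0,0,0,0,0.2],[0,0,0,0,0.2],[0,0,-0.08,0,0.2]]}}

```text
time_s: 16.18
eef_pos: [0.6574, -0.1782, 0.1794]
tool_rot: [179.9, -0.2, -172.7]
ft_force: [-0.3, -0.4, 0.4]
finger_gap: 0.598
finger_force: 0.0
```

Request:
{"api": "servo_tool", "payload": {"deltas": [[0,0,-0.15,0,0.2],[0,0,-0.3,0,0.2],[0,0,-0.45,0,0.2],[0.1,0,-0.55,0.06,0.2],[0.2,0.1,-0.6,0.15,0.5]]}}

```text
time_s: 16.8
eef_pos: [0.6049, -0.1608, 0.3317]
tool_rot: [-180.0, 0.1, 178.1]
ft_force: [-0.3, 0.4, 0.1]
finger_gap: 0.749
finger_force: 0.0
```

```bash
python3 -c "
from rig import robot
from h import *
go(.5833,.2122,.25,174.6,robot.get_obs())"
```

```text
time 16.80 pos [ 0.6049 -0.1608  0.3317] rot [-1.800e+02  1.000e-01  1.781e+02] gap 0.75
shares [0.137 1.488 0.327 0.058]
```

Request:
{"api": "servo_tool", "payload": {"deltas": [[0.02,0.2,0,0,1],[0.05,0.42,0,0.03,1],[0.08,0.64,0,0.05,1],[0.11,0.86,0.05,0.058,1],[0.137,1.0,0.1,0.058,1]]}}

```text
time_s: 17.42
eef_pos: [0.578, 0.0933, 0.3056]
tool_rot: [180.0, 0.0, 174.9]
ft_force: [-0.3, -0.0, -0.3]
finger_gap: 1.003
finger_force: 0.0
```

Request:
{"api": "servo_tool", "payload": {"deltas": [[0,0.2,0.05,0,1],[0,0.4,0.1,0,1],[0,0.48,0.2,0,1],[0,0.485,0.227,0,1],[0,0.485,0.227,0,1]]}}

```text
time_s: 18.05
eef_pos: [0.5895, 0.2112, 0.249]
tool_rot: [-180.0, -0.0, 174.8]
ft_force: [0.7, -0.4, 0.6]
finger_gap: 0.998
finger_force: 0.0
```

```bash
python3 -c "
from rig import robot
from h import *
go(.5833,.2122,.107,174.6,robot.get_obs())"
```

```text
time 18.05 pos [0.5895 0.2112 0.249 ] rot [-180.    -0.   174.8] gap 1.00
shares [0.025 0.002 0.568 0.003]
```

Request:
{"api": "servo_tool", "payload": {"deltas": [[0.025,0.002,0.1,0,1],[0.025,0.002,0.3,0,1],[0.025,0.002,0.5,0,1],[0.025,0.002,0.568,0,1],[0.025,0.002,0.568,0,0]]}}

```text
time_s: 18.68
eef_pos: [0.5838, 0.2123, 0.1075]
tool_rot: [180.0, -0.0, 174.8]
ft_force: [0.2, -0.0, 0.7]
finger_gap: 0.819
finger_force: 0.0
```

Request:
{"api": "servo_tool", "payload": {"deltas": [[0,0,0,0,-1],[0,0,0,0,-1],[0,0,0,0,-1],[0,0,0,0,-1],[0,0,0,0,-1]]}}

```text
time_s: 19.3
eef_pos: [0.584, 0.2127, 0.1087]
tool_rot: [180.0, 0.1, 174.8]
ft_force: [0.0, -2.4, 5.9]
finger_gap: 0.319
finger_force: 58.7
```

Request:
{"api": "servo_tool", "payload": {"deltas": [[0,0,-0.1,0,-1],[0,0,-0.25,0,-1],[0,0,-0.45,0,-1],[0,0,-0.65,0,-1],[0,0,-0.72,0,-1]]}}

```text
time_s: 19.92
eef_pos: [0.5838, 0.213, 0.2912]
tool_rot: [179.9, 0.3, 174.8]
ft_force: [0.6, 0.4, -1.0]
finger_gap: 0.314
finger_force: 59.3
```

```bash
python3 -c "
from rig import robot
from h import *
go(.5250,-.1962,.1777,-172.7,robot.get_obs())"
```

```text
time 19.93 pos [0.5838 0.213  0.2912] rot [179.9   0.3 174.8] gap 0.31
shares [ 0.086 -1.651  0.454 -0.208]
```

Request:
{"api": "servo_tool", "payload": {"deltas": [[0.01,-0.15,0,0,-1],[0.02,-0.36,0,-0.03,-1],[0.04,-0.58,0,-0.07,-1],[0.06,-0.8,0,-0.1,-1],[0.08,-1.0,0,-0.12,-1]]}}

```text
time_s: 20.55
eef_pos: [0.5402, -0.036, 0.2878]
tool_rot: [-180.0, 0.1, -177.9]
ft_force: [1.0, -0.1, -0.6]
finger_gap: 0.314
finger_force: 59.3
```

```bash
python3 -c "
from rig import robot
from h import *
go(.5250,-.1962,.1772,-172.7,robot.get_obs())"
```

```text
time 20.55 pos [ 0.5402 -0.036   0.2878] rot [-1.800e+02  1.000e-01 -1.779e+02] gap 0.31
shares [ 0.084 -0.638  0.442 -0.087]
```

Request:
{"api": "servo_tool", "payload": {"deltas": [[0.03,-0.2,0,-0.04,-1],[0.06,-0.4,0,-0.08,-1],[0.084,-0.58,0.05,-0.087,-1],[0.084,-0.638,0.2,-0.087,-1],[0.084,-0.638,0.35,-0.087,-1]]}}

```text
time_s: 21.18
eef_pos: [0.5253, -0.1958, 0.1993]
tool_rot: [-179.9, 0.1, -172.9]
ft_force: [1.1, 0.5, -1.3]
finger_gap: 0.313
finger_force: 59.4
```

Request:
{"api": "servo_tool", "payload": {"deltas": [[0,0,0.06,0,-1],[0,0,0.092,0,-1],[0,0,0.092,0,-1],[0,0,0.092,0,-1],[0,0,0.092,0,-1]]}}

```text
time_s: 21.8
eef_pos: [0.5257, -0.1945, 0.1773]
tool_rot: [-180.0, 0.1, -172.8]
ft_force: [-0.2, 0.3, -1.8]
finger_gap: 0.312
finger_force: 59.3
```

```bash
python3 -c "
from rig import robot
from h import *
st(robot.get_obs(),.0043,.0533)"
```

```text
t 21.80 eye in stand mm [-97.2   1.1 230.6] yaw [-1.800e+02  1.000e-01 -1.728e+02] F [-0.2  0.3 -1.8]
```

Request:
{"api": "servo_tool", "payload": {"deltas": [[0,-0.004,0,0,-1],[-0.06,-0.004,0,0,-1],[-0.13,-0.004,0,0,-1],[-0.2,-0.004,0,0,-1],[-0.24,-0.004,0,0,-1]]}}

```text
time_s: 22.42
eef_pos: [0.5864, -0.1877, 0.1763]
tool_rot: [-180.0, 0.0, -172.7]
ft_force: [0.1, 0.1, -0.6]
finger_gap: 0.311
finger_force: 59.4
```

Request:
{"api": "servo_tool", "payload": {"deltas": [[0,0,0,0,-1],[0,0,0.025,0,-1],[0,0,0.048,0,-1],[-0.04,0,0.048,0,-1],[-0.08,0,0.048,0,-1]]}}

```text
time_s: 23.05
eef_pos: [0.6057, -0.1854, 0.1647]
tool_rot: [-180.0, 0.0, -172.8]
ft_force: [0.7, 0.6, -0.6]
finger_gap: 0.318
finger_force: 59.4
```

```bash
python3 -c "
from rig import robot
from h import *
st(robot.get_obs(),.0043,.0533)"
```

```text
t 23.05 eye in stand mm [-1.67e+01 -1.00e-01  2.18e+02] yaw [-180.     0.  -172.8] F [ 0.7  0.6 -0.6]
```

Forward 41 mm to eye +24, then I'll lower it.

Request:
{"api": "servo_tool", "payload": {"deltas": [[-0.04,0,0,0,-1],[-0.08,0,0,0,-1],[-0.12,0,0,0,-1],[-0.15,0,0,0,-1],[-0.162,0,0,0,-1]]}}

```text
time_s: 23.68
eef_pos: [0.6455, -0.1802, 0.1644]
tool_rot: [180.0, -0.0, -172.8]
ft_force: [-0.6, 0.2, 0.3]
finger_gap: 0.317
finger_force: 59.4
```

Request:
{"api": "servo_tool", "payload": {"deltas": [[0,0,0,0,-1],[0,0,0.01,0,-1],[0,0,0.016,0,-1],[0,0,0.018,0,-1],[0,0,0.018,0,-1]]}}

```text
time_s: 24.3
eef_pos: [0.6453, -0.1805, 0.1619]
tool_rot: [-179.9, 0.1, -172.8]
ft_force: [-4.5, 0.9, 11.8]
finger_gap: 0.317
finger_force: 60.8
```

Request:
{"api": "servo_tool", "payload": {"deltas": [[0,0,0,0,-0.4],[0,0,0,0,0.2],[0,0,0,0,0.2],[0,0,0,0,0.2],[0,0,-0.08,0,0.2]]}}

```text
time_s: 24.92
eef_pos: [0.6444, -0.1801, 0.1786]
tool_rot: [179.9, -0.2, -172.8]
ft_force: [-0.4, 0.2, 0.1]
finger_gap: 0.601
finger_force: 0.0
```

Request:
{"api": "servo_tool", "payload": {"deltas": [[0,0,-0.15,0,0.2],[0,0,-0.3,0,0.2],[0,0,-0.45,0,0.2],[0.1,0,-0.5,0,0.2],[0.15,0,-0.5,0,0.2]]}}

```text
time_s: 25.55
eef_pos: [0.6072, -0.1852, 0.3058]
tool_rot: [-180.0, 0.1, -172.8]
ft_force: [-0.9, -0.0, -0.5]
finger_gap: 0.595
finger_force: 0.0
```

Run:
```python
from rig import robot
from h import *
import cv2
o=robot.get_obs();st(o,.0043,.0533)
q=robot.snapshot("side");s=robot.snapshot("wrist")
A=np.zeros((600,800,3),np.uint8)
A[:300,:400]=cv2.resize(q["img"][110:200,200:320,::-1],(400,300),interpolation=cv2.INTER_CUBIC)
A[300:,:400]=cv2.resize(s["img"][100:325,120:420,::-1],(400,300),interpolation=cv2.INTER_CUBIC)
cv2.imwrite("pics/w5.png",A[:,:400])
```

```text
t 25.55 eye in stand mm [-1.520e+01 -1.000e-01  3.591e+02] yaw [-1.800e+02  1.000e-01 -1.728e+02] F [-0.9 -0.  -0.5]
```

View pics/w5.png

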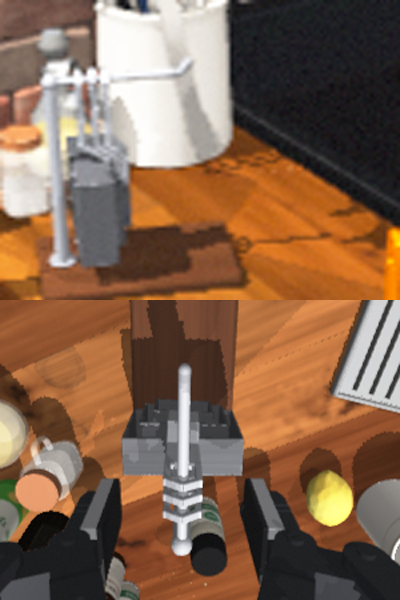

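```bash
python3 -c "
from rig import robot
print(robot.job_done())"
```

```text
the job is handed in; nothing more can be done
None
```

All three pans hang on the hook, put on in the order large, medium, small. Each is nested in the next with its mouth towards the tip, with about 12 mm between handles rather than touching. The last camera look confirmed it, and the job was handed in at about 26 s.

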